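Load a soil sample tube and drop its latch bar home

TASK

Lay the sample tube in the two black saddles of the blue carrier, roughly centred, and secure it: lift the yellow latch bar with the red knob, swing it across the tube, over the prong of the steel fork, and let it drop fully down into the fork. Leave the tube and the bar released and at rest, and leave the other things on the worktop where they are.

Things in the scene. Friction and masses are not known exactly. Their poses are not given: they have to be found in the camera images.
- carrier: Fixed tube carrier: blue base plate 250 x 180 mm, top 10 mm above the worktop. Origin under its centre; x from fork to pivot post, y along the tube's bed. Two black U saddles 18 mm thick stand at y = -60 and +60 mm: floor 21 mm above the worktop, 49 mm between cheeks, flared lips up to 55 mm. Pivot post at x = +95 mm, its clevis top 88 mm above the worktop. Between the saddles is only the plate.
- saddle_mid (a point): Where the tube's centre should lie (within 10 mm across, 30 mm along, 6 mm in height), 41.5 mm above the worktop, midway between the saddles, directly above the carrier's origin; axes as the carrier. The tube may lie either way round, its axis within 0.1 rad of y.
- latch_pivot (a point): Pivot of the latch bar on the carrier's post, 74 mm above the worktop, at x = +95 mm from saddle_mid; axes as the carrier. The bar swivels about the vertical and tilts about the horizontal through this point.
- notch (a point): Middle of the notch floor of the steel fork (keeper), 68 mm above the worktop, at x = -95 mm from saddle_mid; axes as the carrier. Two round 12 mm prongs stand either side, 27 mm clear, flaring to 54 mm clear at the tips, 114 mm above the worktop. The bar's underside must rise above the tips to pass (tilt over 0.25 rad; 0.38 is comfortable).
- latch_knob (a point): Centre of the red ball knob (28 mm diameter) on a thin stem on the yellow latch bar (16 mm wide, 12 mm thick, its mid-line through the pivot): 225 mm from the pivot along the bar, 36 mm above its mid-line. Axes move with the bar: x from knob to pivot, y across. Latched, it stands 110 mm above the worktop, 35 mm beyond the fork. Lifting takes about 2 N; it may turn in the fingers.
- tube_center (a point): Centre of the pale metal sample tube: 41 mm diameter, 200 mm long, about 0.26 kg, lying on the worktop in front and to the left of the tall drop-weight rig (centre 20.5 mm up), long axis along its y. It does not roll.
- latch_swivel (a joint): Swivel angle of the latch bar, rad: 0 points the bar at the notch; positive is counter-clockwise from above (towards the robot's right). It starts swung out at 0.95 to 1.15, range -0.4 to 1.3; light friction, stays where it is left.
- latch_bar (a joint): Tilt of the latch bar, rad: 0 is level (resting on the notch floor), positive is the knob end up (to 0.8); free to fall by its weight to its stop at about -0.03 when it is beside the fork, where it starts.
- tin_1: Bystander: white open moisture tin, 63 mm across, 41 high, left of the work. Origin at the centre of its underside. To be left where it is.
- tin_2: Bystander: white open moisture tin, 64 mm across, 41 high, just left of tin_1 in a row of four. Origin at the centre of its underside. To be left where it is.
- weight_500g: Bystander: brass knobbed calibration weight, 38 mm across, 52 high, left of the tall drop-weight rig. Origin at the centre of its underside. To be left where it is.
- cutting_ring_1: Bystander: bare metal ring, 64 mm across, 20 high, lying flat near the front edge, between the tube and the carrier. Origin at the centre of its underside. To be left where it is.
- beech_block: Bystander: wooden block 48x105x24 mm, lying flat between the two machines. Origin at the centre of its underside. To be left where it is.
- stopwatch: Bystander: round black stopwatch 74x61x17 mm, lying flat at the front right. Origin at the centre of its underside. To be left where it is.
- sample_tube: The whole sample tube; its origin is at the middle of its underside. See tube_center.
- drop_weight_rig: Obstacle: fixed drop-weight rig behind and between tube and carrier; origin under its centre. Round grey base about 145 mm in radius and 55 mm high, two columns 21 mm thick and 0.9 m tall at y = -77 and +77 mm, joined by cross plates. It does not move; carry the tube past in front of it (nearer the robot).

How it is judged (in metres and radians):
On the way, in this order (a step that is already met when the one before it is completed fails the run):
1. the sample tube lies in both saddles (x of tube_center in the frame of saddle_mid between -0.01 and 0.01 m and y of tube_center in the frame of saddle_mid between -0.03 and 0.03 m and z of tube_center in the frame of saddle_mid between -0.006 and 0.006 m and angle between the y axis of tube_center and the y axis of saddle_mid, either way round below 0.1 rad), for 0.2 s.
2. the latch bar is down in the fork (value of joint latch_swivel between -0.06 and 0.06 rad and value of joint latch_bar below 0.03 rad), for 0.2 s.
At the end, for the whole second after the job is handed in: The tube lies in both saddles (centre within 10 mm across, 30 mm along, 6 mm in height of saddle_mid, axis within 0.1 rad), the latch bar lies level in the fork (swivel within 0.06 rad of 0, tilt under 0.03 rad), both released and at rest (all of step 1 and all of step 2 and velocity of joint latch_bar between -0.05 and 0.05 rad/s and linear speed of sample_tube below 0.03 m/s); the robot touches nothing.
It fails at once if a bystander is moved more than 30 mm (distance of any of tin_1, tin_2, weight_500g, cutting_ring_1, beech_block, stopwatch from where it was at the start of the episode above 0.03 m).
It also fails if it takes over 64 s, if anything falls off the work surface, if the arm or the gripper's body presses on something with over 40 N, if the wrist force passes 120 N, or if a joint passes its speed limit or range.

ROBOT

A 7-joint arm with a two-finger parallel gripper is mounted at the origin on a cart in front of the work surface, level with it; the furniture and walls round the work are solid. World frame = base frame: x ahead of the robot, y to its left, z up, the work surface at z = 0. Lengths are in mm, angles in rad, forces in N, time in s.
With the tool pointing down it reaches from about 425 to 925 mm from the base axis. Payload 6.8 kg.
Tool frame: the origin (TCP) lies at the very end of the fingers, on their centre line; the grasp point (between the pads) lies 19 mm behind it (env.hold_point_z is the distance from the TCP to the grasp point, in mm); z points along the fingers, y is the line along which they close (so a half turn about z gives the same grasp; the last joint's range is limited). The gripper opens to 88 mm and grips with 3 to 60 N. Pads are 20 mm wide; open, the fingers measure 115 mm over their backs; the gripper's body (75 mm by 178 mm) begins 61 mm behind the grasp point.
Start: joints at [1.036, 0.477, 0.022, 1.555, -0.011, 1.109, -0.083], TCP at [279.434, -614.463, 222.664] pointing down, gripper open.
Joint ranges: [-2.96, 2.96], [-0.34, 2.1], [-1.41, 1.46], [0.24, 2.44], [-1.37, 4.51], [0.17, 1.92], [-2.96, 2.96]. Speed limits (rad/s): [2.39, 2.39, 3.14, 3.14, 3.14, 3.14, 3.14].

INTERFACE

Orientations are given as a unit quaternion [w, x, y, z].
In Python, from plant import env gives the robot as it stands.
- The arm moves only by the tool play_rows, never from a script. Its argument "plan" is a list that holds one entry, the list of rows, each a list of 6 numbers: the shift along the tool's x, y, z in mm, then the turn, a rotation vector about the tool's x, y, z in degrees. A call has 1 to 5 rows; each row is the pose to reach, as a shift and turn from the pose commanded when the call began, along the tool's axes at that moment; what a row does not reach only later rows make up. A row lasts 1/12 s, in which the tool goes at most 41.7 mm and 7.16 degrees, less where a joint would pass 70% of its speed; a pose out of reach is approached as far as the arm can. A call with a gripper value outside its range is refused whole. "fingers" is the closure, from -1 (fully open) to 1 (shut), set as the call begins (left out, the last holds). The fingers move at their own pace and stop on an object; "newtons" is the grip in N (left out, the last holds). Time passes only in rows, so rows that repeat a pose let the fingers close. It gives the time, the measured TCP pose, the force, the opening and the grip force at its end, in the units of the state.
- env.sense(): the state, without advancing time (a new reading comes with each control period).
- env.capture(name): name is "scene" or "top"; returns a dict with "color" (384x512x3 uint8, red, green, blue), "camera_matrix" (3x3 intrinsics, pixels), "world_from_camera" (4x4, takes a point from camera to world coordinates). Camera axes: x right, y down, z forward; pixel columns grow to the right and rows downward; lengths in mm; the calibration is good to about 2 mm. A picture is of the moment at which its call begins. There is no depth.
- env.sign_off(): hands the job in; it is judged then, once.
The state is a dict: "clock": time; "joints": joint angles; "dq": joint speeds; "tau": joint torques, N m; "position": TCP position; "tool_rot": TCP orientation; "wrist_force": force on the tool from outside, world axes, zero at the start; "wrist_torque": the same for the moment, N m; "finger_gap": finger opening in mm; "grasp_force": force on a finger pad.
Only numpy, scipy, OpenCV 4.12 (cv2) and the standard library are available. Lean on these libraries where they do the work, as an engineer would, in place of code of your own. Each camera call takes 0.05 s, during which the arm holds its last target. There are 200 camera calls.

## Working session

There is one attempt and no reset: what is moved stays moved. The work goes in short steps, Python scripts to look and compute and a tool call to move; the robot and the scene stay as the last step left them, time stands still between calls to the robot, and variables do not carry over. Pictures are saved under pics/ and viewed, at most 10 in all, crops included, and the job is handed in when it is done.

Besides the shell and the picture viewer there is one more tool, called after "Request:" as name(argument=value, ...) on one line, values as JSON. play_rows: Moves the arm, as the interface text tells. Its arguments: {"type":"object","properties":{"plan":{"type":"array"},"fingers":{"type":"number"},"newtons":{"type":"number"}},"required":["plan"]}

```bash
mkdir -p pics; ls; python3 - <<'E'
from plant import env
import cv2,numpy as np
s=env.sense();print({k:np.round(v,3).tolist() for k,v in s.items()},env.hold_point_z)
for n in("scene","top"):
    c=env.capture(n);cv2.imwrite(f"pics/{n}0.png",c["color"][:,:,::-1]);np.savez(f"{n}0.npz",**c)
    print(c["camera_matrix"],c["world_from_camera"])
a=[cv2.imread(f"pics/{n}0.png") for n in("scene","top")]
for n,i in zip(("s","t"),a): cv2.imwrite(f"pics/{n}0b.png",cv2.resize(i,(800,600)))
E
```

```text
pics
{'clock': 0.0, 'joints': [1.036, 0.478, 0.022, 1.556, -0.011, 1.109, -0.083], 'dq': [-0.001, -0.001, 0.001, 0.001, -0.001, -0.0, -0.0], 'tau': [0.001, -58.284, 1.535, -27.26, -0.054, 0.017, 0.0], 'position': [279.196, -613.916, 221.716], 'tool_rot': [-0.001, 0.977, 0.212, -0.0], 'wrist_force': [0.306, -0.079, 0.079], 'wrist_torque': [0.041, 0.041, 0.029], 'grasp_force': 0.0, 'finger_gap': 87.828} 18.700000000000003
[[352.95143574   0.         254.71239115]
 [  0.         352.95143574 189.61634308]
 [  0.           0.           1.        ]] [[-8.29561233e-01 -3.24544494e-01  4.54421646e-01 -1.00776371e+02]
 [-5.57963245e-01  4.48986158e-01 -6.97917221e-01  8.82022500e+02]
 [ 2.24761628e-02 -8.32515647e-01 -5.53545409e-01  8.46927571e+02]
 [ 0.00000000e+00  0.00000000e+00  0.00000000e+00  1.00000000e+00]]
[[393.78825534   0.         255.35745328]
 [  0.         393.78825534 189.38887683]
 [  0.           0.           1.        ]] [[ 2.10898543e-01 -9.25430434e-01  3.14802026e-01  3.65508685e+01]
 [-9.77486997e-01 -2.01767386e-01  6.17178461e-02 -1.49554387e+02]
 [ 6.40120893e-03 -3.20731091e-01 -9.47148664e-01  1.60071675e+03]
 [ 0.00000000e+00  0.00000000e+00  0.00000000e+00  1.00000000e+00]]
```

View pics/s0b.png

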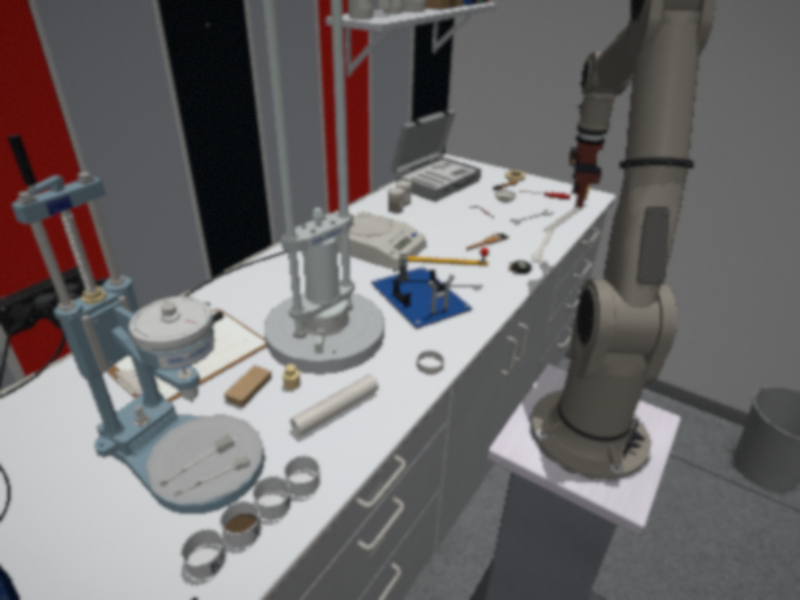

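View pics/t0b.png

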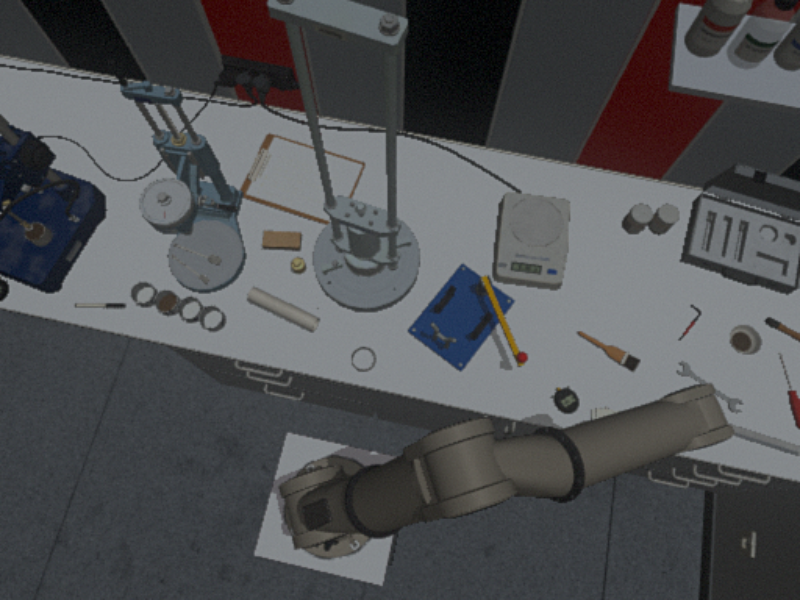

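Both views show everything. In the top view (800x600 px) the tube runs (250,292)–(318,325), the blue plate is centred near (461,317), the knob is at (522,357) and the pivot near (487,280).

```bash
cat > h.py <<'E'
import cv2,numpy as np
from plant import env
from scipy.spatial.transform import Rotation as R
def ray(c,uv):
    uv=np.atleast_2d(uv).astype(float);K=c["camera_matrix"];T=c["world_from_camera"]
    d=np.c_[uv,np.ones(len(uv))]@np.linalg.inv(K).T@T[:3,:3].T
    return T[:3,3],d
def onplane(c,uv,z):
    o,d=ray(c,uv);return o+d*((z-o[2])/d[:,2])[:,None]
def proj(c,p):
    T=np.linalg.inv(c["world_from_camera"]);q=np.atleast_2d(p)@T[:3,:3].T+T[:3,3];q=q@c["camera_matrix"].T
    return q[:,:2]/q[:,2:]
def two(c1,a,c2,b):
    o1,d1=ray(c1,a);o2,d2=ray(c2,b);d1,d2=d1[0],d2[0]
    t=np.linalg.lstsq(np.c_[d1,-d2],o2-o1,rcond=None)[0]
    p,q=o1+t[0]*d1,o2+t[1]*d2;return (p+q)/2,np.linalg.norm(p-q)
def masks(c):
    h=cv2.cvtColor(c["color"],cv2.COLOR_RGB2HSV);H,S,V=[h[:,:,i].astype(int) for i in range(3)]
    return dict(blue=(abs(H-110)<14)&(S>150)&(V>50),red=((H<7)|(H>173))&(S>150)&(V>80),yel=(abs(H-23)<6)&(S>170)&(V>100))
E
python3 - <<'E'
from h import *
C={n:dict(np.load(n+"0.npz")) for n in("scene","top")}
win={"scene":(210,310,160,325),"top":(240,355,165,245)}
red={}
for n,c in C.items():
    x0,x1,y0,y1=win[n];w=np.zeros((384,512),bool);w[y0:y1,x0:x1]=1
    m=masks(c)
    for k in m: m[k]&=w
    P=np.argwhere(m["blue"])[:,::-1]
    W=onplane(c,P,10)[:,:2].astype(np.float32);print(n,"blue",len(P),cv2.minAreaRect(W))
    r=np.argwhere(m["red"])[:,::-1];red[n]=r.mean(0);print("red",len(r),red[n])
    y=np.argwhere(m["yel"])[:,::-1];W=onplane(c,y,72)[:,:2];print("yel",len(y),cv2.fitLine(W.astype(np.float32),cv2.DIST_L2,0,.1,.1).ravel(),W.min(0),W.max(0))
print(two(C["scene"],red["scene"],C["top"],red["top"]))
a=cv2.resize(C["top"]["color"][175:220,150:215],(780,540),interpolation=cv2.INTER_CUBIC)[:,:,::-1]
cv2.imwrite("pics/tubet.png",a)
g=C["top"]["color"][175:220,150:215];print(g[::4,::4,:].mean(2).astype(int))
E
```

```text
scene blue 840 ((541.5030517578125, -215.70420837402344), (169.43487548828125, 231.5375213623047), 63.98723220825195)
red 3 [309. 161.]
yel 22 [ 8.7232155e-01  4.8893258e-01  5.6102856e+02 -3.0813022e+02] [ 484.61985111 -354.00931299] [ 619.21972447 -277.58996146]
top blue 1334 ((609.783203125, -260.3798522949219), (194.48362731933594, 402.8680725097656), 57.6771240234375)
red 24 [333.83333333 228.125     ]
yel 165 [ 8.5213065e-01  5.2332908e-01  5.4955237e+02 -3.1685846e+02] [ 431.19745521 -388.43511001] [ 646.82162893 -255.84020452]
(array([ 444.23872336, -384.02239638,  101.95092856]), np.float64(0.23486996769737897))
[[ 70 137 138 139 138 137 136 138 137 139 114 139 137 103 105 116 110]
 [ 96 139 136 137 137 139 138 138 139 137 140 138 138 133 109 106 109]
 [139 136 138 112 141 138 136 137 136 140 143 138 140 138  79 110 112]
 [139 139 133 133 118 103 139 138 136 138 138 137 138 140 139 108 108]
 [139 138  83 109 122 128 116 104 138 139 136 140 139 140 136 142  77]
 [137 138 140 133  73 105 122 128 120  98 138 139 138 137 137 136 140]
 [136 140 140 136 140 134  71 105 122 132 123 100 139 139 139 137 138]
 [138 136 137 138 137 139 140 136  75 104 126 131 129 102 139 138 139]
 [137 138 138 140 138 139 138 136 138 140  77 104 124 127 139 141 136]
 [138 140 139 138 138 139 138 139 137 137 139 140  71 138 139 138 140]
 [137 137 138 136 140 138 137 138 138 137 138 140 139 139 138 139 136]
 [137 138 139 138 140 136 140 137 138 139 138 138 138 138 138 136 137]]
```

View pics/tubet.png

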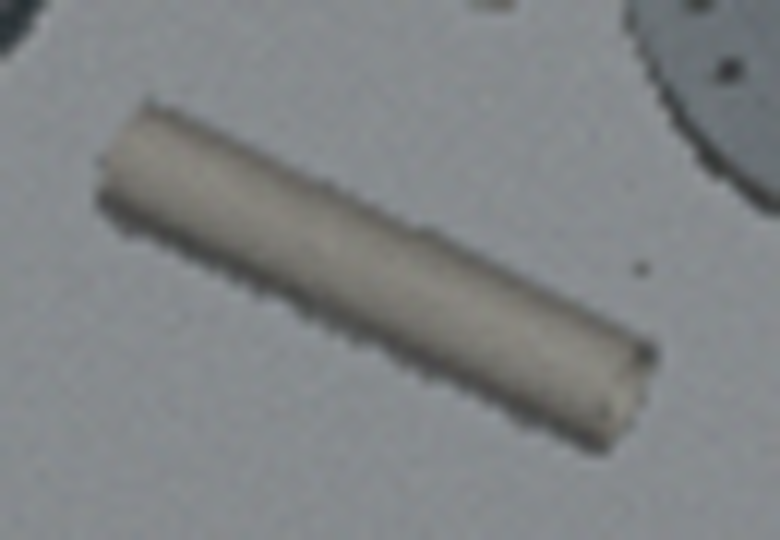

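The crop shows the tube as a tilted bar with corners near (148,103), (100,195), (600,450) and (652,352), at 12x scale. I'll fix the blue mask (largest component) and work out the poses.

```bash
python3 - <<'E'
from h import *
C={n:dict(np.load(n+"0.npz")) for n in("scene","top")}
def big(m,win):
    w=np.zeros((384,512),bool);x0,x1,y0,y1=win;w[y0:y1,x0:x1]=1
    n,l,s,_=cv2.connectedComponentsWithStats((m&w).astype(np.uint8),connectivity=8);i=1+s[1:,4].argmax();return np.argwhere(l==i)[:,::-1]
win={"scene":(225,320,155,215),"top":(255,345,165,240)};red={}
for n,c in C.items():
    m=masks(c);P=big(m["blue"],win[n]);W=onplane(c,P,10)[:,:2].astype(np.float32)
    print(n,len(P),cv2.minAreaRect(W));red[n]=big(m["red"],win[n]);print(len(red[n]));red[n]=red[n].mean(0)
    bx=cv2.boxPoints(cv2.minAreaRect(W));print(bx.round(), proj(c,np.c_[bx,[10]*4]).round(1).tolist())
print("knob",two(C["scene"],red["scene"],C["top"],red["top"]))
q=np.array([(148,103),(100,195),(600,450),(652,352)])/12-.5+[150,175]
w=onplane(C["top"],q,22)[:,:2];print("tube",w.round(),w.mean(0));d=w[2:].mean(0)-w[:2].mean(0);print(np.hypot(*d),np.degrees(np.arctan2(d[1],d[0])))
s=env.sense();print(R.from_quat(np.roll(s["tool_rot"],-1)).as_matrix().round(3))
E
```

```text
scene 840 ((541.5030517578125, -215.70420837402344), (169.43487548828125, 231.5375213623047), 63.98723220825195)
8
[[ 400. -241.]
 [ 608. -343.]
 [ 683. -190.]
 [ 475.  -89.]] [[300.7, 196.8], [271.1, 171.7], [238.9, 180.8], [266.2, 208.3]]
top 1215 ((546.9581909179688, -220.29046630859375), (173.2952423095703, 241.76100158691406), 64.05226135253906)
24
[[ 400. -245.]
 [ 618. -351.]
 [ 694. -195.]
 [ 476.  -89.]] [[294.4, 236.4], [328.0, 192.4], [295.2, 169.0], [261.0, 211.2]]
knob (array([ 442.03720169, -384.12379764,  103.91239595]), np.float64(3.1183699456676854))
tube [[504. 348.]
 [468. 354.]
 [415. 159.]
 [453. 150.]] [460.04258457 252.69348937]
203.1146075077692 -104.78359958689839
[[ 0.91   0.414 -0.001]
 [ 0.414 -0.91   0.001]
 [-0.    -0.002 -1.   ]]
```

```bash
cat > pl.py <<'E'
# prints per-call tool shifts; P=(x,y,z,yaw of tool x, deg), tool pointing down
import numpy as np
def plan(P,targets):
    P=np.array(P,float)
    for t in targets:
        t=np.array(t,float);f=np.radians(P[3]);d=t[:3]-P[:3]
        s=np.round([d[0]*np.cos(f)+d[1]*np.sin(f), d[0]*np.sin(f)-d[1]*np.cos(f), -d[2], -(t[3]-P[3])])
        print(s.astype(int).tolist(),"rows",max(np.linalg.norm(s[:3])/41.7,abs(s[3])/7.16).round(1))
        P=P+[s[0]*np.cos(f)+s[1]*np.sin(f), s[0]*np.sin(f)-s[1]*np.cos(f), -s[2], -s[3]]
    print("end",P.round(1))
E
python3 - <<'E'
from pl import *
from h import *
c=dict(np.load("top0.npz"));print("rig",onplane(c,np.array([[366,262]])/1.5625,55))
plan((279.4,-614.5,222.7,24.5),[(365,-440,222,50),(450,-265,222,75.2),(480,-80,210,75.2),(475,110,190,75.2),(460,253,120,75.2),(460,253,14.5,75.2)])
E
```

```text
rig [[625.88765555  58.67789603  55.        ]]
[150, -123, 1, -26] rows 4.7
[189, -46, 0, -25] rows 4.7
[187, -17, 12, 0] rows 4.5
[183, -52, 20, 0] rows 4.6
[134, -51, 70, 0] rows 3.8
[0, 0, 105, 0] rows 2.5
end [459.6 252.7  14.7  75.5]
```

Request:
play_rows(plan=[[[30, -25, 0, 0, 0, -5], [60, -49, 0, 0, 0, -10], [90, -74, 0, 0, 0, -16], [120, -98, 0, 0, 0, -21], [150, -123, 1, 0, 0, -26]]], fingers=-1)

```text
clock: 0.52
position: [365.5, -438.7, 221.5]
tool_rot: [-0.0, 0.904, 0.428, -0.0]
wrist_force: [0.7, 0.0, 0.9]
finger_gap: 87.9
grasp_force: 0.0
```

Request:
play_rows(plan=[[[38, -9, 0, 0, 0, -5], [76, -18, 0, 0, 0, -10], [113, -28, 0, 0, 0, -15], [151, -37, 0, 0, 0, -20], [189, -46, 0, 0, 0, -25]]])

```text
clock: 0.93
position: [450.1, -263.6, 221.5]
tool_rot: [-0.0, 0.79, 0.613, -0.0]
wrist_force: [0.2, -0.4, -0.4]
finger_gap: 88.0
grasp_force: 0.0
```

Request:
play_rows(plan=[[[37, -3, 2, 0, 0, 0], [75, -7, 5, 0, 0, 0], [112, -10, 7, 0, 0, 0], [150, -14, 10, 0, 0, 0], [187, -17, 12, 0, 0, 0]]])

```text
clock: 1.35
position: [479.9, -78.2, 209.3]
tool_rot: [-0.0, 0.791, 0.612, -0.0]
wrist_force: [1.1, 0.2, -0.2]
finger_gap: 87.7
grasp_force: 0.0
```

Request:
play_rows(plan=[[[37, -10, 4, 0, 0, 0], [73, -21, 8, 0, 0, 0], [110, -31, 12, 0, 0, 0], [146, -42, 16, 0, 0, 0], [183, -52, 20, 0, 0, 0]]])

```text
clock: 1.77
position: [475.4, 111.5, 189.3]
tool_rot: [0.0, 0.791, 0.612, -0.0]
wrist_force: [0.9, 0.1, 0.4]
finger_gap: 87.8
grasp_force: 0.0
```

Request:
play_rows(plan=[[[34, -13, 18, 0, 0, 0], [67, -26, 35, 0, 0, 0], [100, -38, 52, 0, 0, 0], [134, -51, 70, 0, 0, 0], [134, -51, 70, 0, 0, 0]]])

```text
clock: 2.18
position: [456.4, 260.0, 117.1]
tool_rot: [-0.003, 0.788, 0.616, -0.001]
wrist_force: [0.3, 1.0, -0.1]
finger_gap: 87.7
grasp_force: 0.0
```

```bash
python3 - <<'E'
from h import *
c=env.capture("scene");s=env.sense();print(s["clock"],s["position"],R.from_quat(np.roll(s["tool_rot"],-1)).as_matrix().round(3).tolist(),s["joints"])
cv2.imwrite("pics/a.png",cv2.resize(c["color"][190:350,130:290,::-1],(600,600),interpolation=cv2.INTER_CUBIC))
p=np.array([460,253,41.]);d=100*np.array([.255,.967,0])
print(((proj(c,[p-d,p,p+d,[460,253,14]])-[130,190])*3.75).round())
E
```

```text
2.2333 [457.69385134 256.46763927 117.97861701] [[0.244, 0.97, -0.004], [0.97, -0.244, 0.001], [-0.0, -0.004, -1.0]] [-0.17231279  0.42189903 -0.56131247  1.97722462  0.29685292  0.82588075
 -1.14462373]
[[404. 188.]
 [314. 238.]
 [214. 294.]
 [315. 261.]]
```

View pics/a.png

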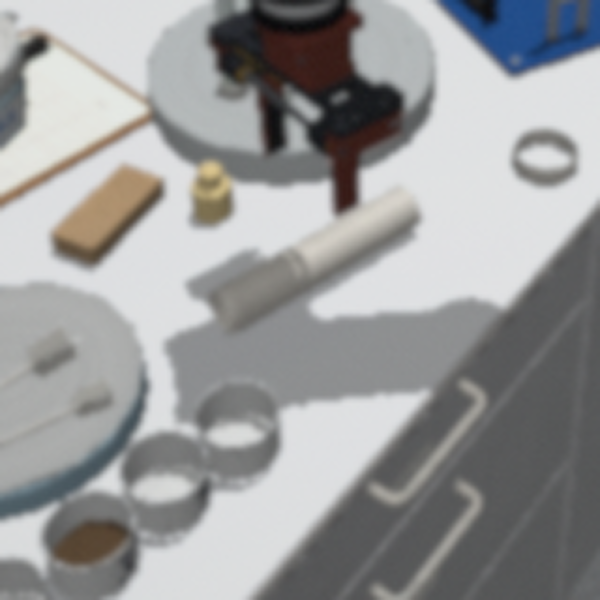

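The tube spans (222,310) to (408,203) in the crop, which matches the projected centre near (315,255). The fingers are above its middle, so I'll descend and grip.

Request:
play_rows(plan=[[[0, 0, 20, 0, 0, 0], [0, 0, 45, 0, 0, 0], [0, 0, 70, 0, 0, 0], [0, 0, 92, 0, 0, 0], [0, 0, 105, 0, 0, 0]]])

```text
clock: 2.65
position: [459.9, 250.4, 12.8]
tool_rot: [0.0, 0.791, 0.611, -0.001]
wrist_force: [0.4, -0.7, 0.2]
finger_gap: 88.0
grasp_force: 0.0
```

Request:
play_rows(plan=[[[0, 0, 0, 0, 0, 0], [0, 0, 0, 0, 0, 0], [0, 0, 0, 0, 0, 0], [0, 0, 0, 0, 0, 0], [0, 0, 0, 0, 0, 0]]], fingers=1, newtons=25)

```text
clock: 3.07
position: [461.3, 253.0, 15.9]
tool_rot: [0.0, 0.791, 0.612, 0.001]
wrist_force: [-0.3, -0.1, -0.3]
finger_gap: 58.0
grasp_force: 0.0
```

Request:
play_rows(plan=[[[0, 0, 0, 0, 0, 0], [0, 0, 0, 0, 0, 0], [0, 0, 0, 0, 0, 0], [0, 0, 0, 0, 0, 0], [0, 0, 0, 0, 0, 0]]])

```text
clock: 3.48
position: [460.2, 252.9, 15.1]
tool_rot: [0.0, 0.791, 0.612, 0.0]
wrist_force: [-1.5, -0.3, 5.8]
finger_gap: 40.8
grasp_force: 25.0
```

```bash
python3 - <<'E'
from pl import *
plan((459.6,252.7,14.7,75.5),[(460,252,140,75.5),(458,70,160,75.5),(462,-110,160,64.1),(552,-209,140,64.1)])
E
```

```text
[-1, 1, -125, 0] rows 3.0
[-176, 43, -20, 0] rows 4.4
[-174, 49, 0, 11] rows 4.3
[-50, 124, 20, 0] rows 3.2
end [ 552.1 -208.9  139.7   64.5]
```

Request:
play_rows(plan=[[[0, 0, -15, 0, 0, 0], [0, 0, -40, 0, 0, 0], [0, 0, -70, 0, 0, 0], [-1, 1, -100, 0, 0, 0], [-1, 1, -125, 0, 0, 0]]])

```text
clock: 3.9
position: [461.0, 251.0, 141.0]
tool_rot: [0.0, 0.791, 0.612, -0.0]
wrist_force: [0.2, -1.5, -2.9]
finger_gap: 41.2
grasp_force: 25.0
```

Request:
play_rows(plan=[[[-20, 5, -10, 0, 0, 0], [-55, 13, -15, 0, 0, 0], [-95, 23, -20, 0, 0, 0], [-135, 33, -20, 0, 0, 0], [-176, 43, -20, 0, 0, 0]]])

```text
clock: 4.32
position: [457.9, 69.0, 159.7]
tool_rot: [0.0, 0.791, 0.612, -0.0]
wrist_force: [1.4, -0.6, -2.8]
finger_gap: 40.7
grasp_force: 25.0
```

Request:
play_rows(plan=[[[-38, 11, 0, 0, 0, 2], [-76, 21, 0, 0, 0, 4], [-114, 32, 0, 0, 0, 7], [-147, 41, 0, 0, 0, 9], [-174, 49, 0, 0, 0, 11]]])

```text
clock: 4.73
position: [461.1, -113.2, 159.3]
tool_rot: [0.0, 0.847, 0.531, -0.001]
wrist_force: [0.2, -0.3, -3.5]
finger_gap: 40.6
grasp_force: 25.0
```

Request:
play_rows(plan=[[[-12, 30, 5, 0, 0, 0], [-25, 62, 10, 0, 0, 0], [-37, 92, 15, 0, 0, 0], [-47, 115, 18, 0, 0, 0], [-50, 124, 20, 0, 0, 0]]])

```text
clock: 5.15
position: [553.5, -212.3, 138.5]
tool_rot: [0.0, 0.847, 0.532, -0.0]
wrist_force: [0.0, 0.4, -2.5]
finger_gap: 40.9
grasp_force: 25.0
```

Request:
play_rows(plan=[[[0, 0, 0, 0, 0, 0], [0, 0, 0, 0, 0, 0]]])

```text
clock: 5.32
position: [551.6, -207.7, 138.8]
tool_rot: [-0.001, 0.846, 0.533, -0.001]
wrist_force: [0.2, -0.2, -2.6]
finger_gap: 40.8
grasp_force: 25.0
```

```bash
python3 - <<'E'
from h import *
c=env.capture("scene");s=env.sense();print(s["clock"],s["position"],s["finger_gap"])
t=env.capture("top")
a=cv2.resize(c["color"][125:225,215:325,::-1],(660,600),interpolation=cv2.INTER_CUBIC)
cv2.imwrite("pics/b.png",a)
b=cv2.resize(t["color"][150:250,240:370,::-1],(780,600),interpolation=cv2.INTER_CUBIC);cv2.imwrite("pics/bt.png",b)
o=np.array([547,-220,0.]);ex=np.array([.899,-.437,0]);ey=np.array([.437,.899,0])
f=lambda x,y,z:o+x*ex+y*ey+[0,0,z]
for n,p in dict(sad_m=f(0,-60,21),sad_p=f(0,60,21),piv=f(95,0,74),fork1=f(-95,-30,114),fork2=f(-95,30,114),lip1=f(28,-60,55),lip2=f(-28,-60,55),lip3=f(28,60,55),lip4=f(-28,60,55),c1=f(125,90,10),c2=f(-125,90,10),c3=f(-125,-90,10)).items():
  print(n,((proj(c,p)-[215,125]+.5)*6).round().tolist(),((proj(t,p)-[240,150]+.5)*6).round().tolist())
E
```

```text
5.3667 [ 551.5055825  -207.03319329  139.16887995] 40.85698967844263
sad_m [[393.0, 345.0]] [[403.0, 360.0]]
sad_p [[251.0, 388.0]] [[264.0, 258.0]]
piv [[258.0, 244.0]] [[422.0, 182.0]]
fork1 [[443.0, 306.0]] [[298.0, 404.0]]
fork2 [[368.0, 329.0]] [[225.0, 349.0]]
lip1 [[375.0, 288.0]] [[433.0, 315.0]]
lip2 [[418.0, 324.0]] [[385.0, 377.0]]
lip3 [[233.0, 329.0]] [[292.0, 213.0]]
lip4 [[273.0, 367.0]] [[244.0, 273.0]]
c1 [[131.0, 329.0]] [[333.0, 110.0]]
c2 [[307.0, 506.0]] [[122.0, 372.0]]
c3 [[527.0, 433.0]] [[329.0, 529.0]]
```

View pics/b.png

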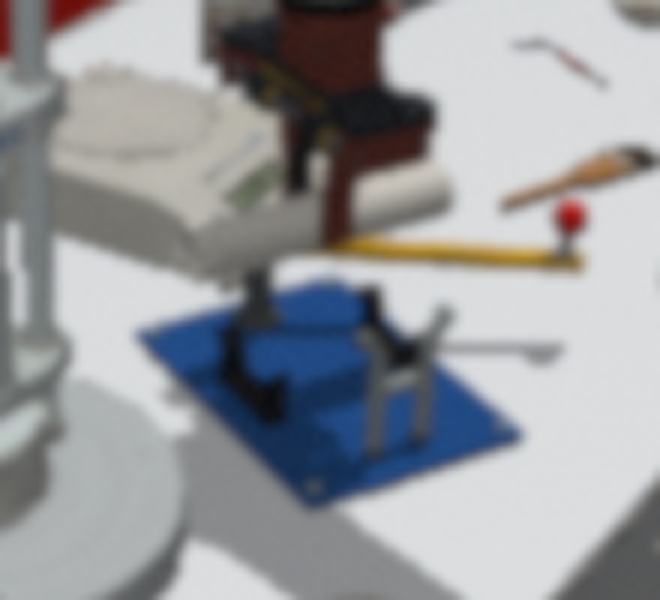

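View pics/bt.png

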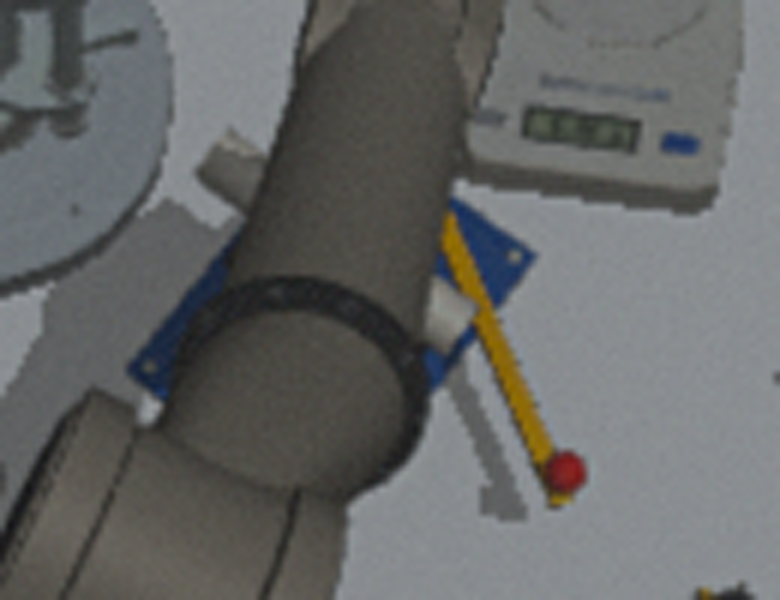

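The scene view agrees with the predicted plate corners and saddle lips to about 1 px. I'll check the tube's position in the grip from its visible ends in the top view: (460,328) and (213,151).

```bash
python3 - <<'E'
from h import *
from pl import plan
c=dict(np.load("top0.npz"));s=dict(np.load("scene0.npz"))
w=onplane(c,np.array([[460,328],[213,151]])/6-.5+[240,150],145.5);print(w,w.mean(0),np.degrees(np.arctan2(*(w[1]-w[0])[1::-1])))
w=onplane(s,np.array([[445,188],[200,248]])/6-.5+[215,125],145.5);print(w,w.mean(0))
plan((552.1,-208.9,139.7,64.5),[(552.1,-208.9,60,64.1),(552.1,-208.9,36,64.1)])
E
```

```text
[[ 511.35906577 -296.56273178  145.5       ]
 [ 596.82065083 -117.63818416  145.5       ]] [ 554.0898583  -207.10045797  145.5       ] 64.46897621577737
[[ 502.48182028 -299.52191102  145.5       ]
 [ 593.00537881 -128.51352985  145.5       ]] [ 547.74359955 -214.01772043  145.5       ]
[0, 0, 80, 0] rows 1.9
[0, 0, 24, 0] rows 0.6
end [ 552.1 -208.9   35.7   64.5]
```

Tube is centred in the grip. Lowering gently.

Request:
play_rows(plan=[[[0, 0, 18, 0, 0, 0], [0, 0, 36, 0, 0, 0], [0, 0, 54, 0, 0, 0], [0, 0, 70, 0, 0, 0], [0, 0, 80, 0, 0, 0]]])

```text
clock: 5.83
position: [551.1, -207.0, 58.5]
tool_rot: [-0.001, 0.845, 0.534, -0.001]
wrist_force: [-0.0, -0.1, -3.5]
finger_gap: 40.9
grasp_force: 25.0
```

Request:
play_rows(plan=[[[0, 0, 5, 0, 0, 0], [0, 0, 10, 0, 0, 0], [0, 0, 14, 0, 0, 0], [0, 0, 16, 0, 0, 0], [0, 0, 18, 0, 0, 0]]])

```text
clock: 6.25
position: [552.9, -208.6, 42.1]
tool_rot: [0.0, 0.846, 0.533, 0.0]
wrist_force: [-0.3, -0.7, -1.6]
finger_gap: 41.1
grasp_force: 25.0
```

Request:
play_rows(plan=[[[0, 0, 2, 0, 0, 0], [0, 0, 4, 0, 0, 0], [0, 0, 6, 0, 0, 0], [0, 0, 6, 0, 0, 0], [0, 0, 6, 0, 0, 0]]])

```text
clock: 6.67
position: [552.8, -208.7, 36.1]
tool_rot: [0.0, 0.846, 0.533, 0.0]
wrist_force: [-0.7, -0.3, 2.0]
finger_gap: 40.6
grasp_force: 25.0
```

Request:
play_rows(plan=[[[0, 0, 0, 0, 0, 0], [0, 0, 0, 0, 0, 0], [0, 0, 0, 0, 0, 0], [0, 0, 0, 0, 0, 0], [0, 0, 0, 0, 0, 0]]], fingers=-0.3)

```text
clock: 7.08
position: [552.6, -208.6, 35.7]
tool_rot: [0.0, 0.846, 0.533, 0.0]
wrist_force: [0.1, -0.1, 0.5]
finger_gap: 56.9
grasp_force: 0.0
```

Request:
play_rows(plan=[[[0, 0, -8, 0, 0, 0], [0, 0, -25, 0, 0, 0], [0, 0, -50, 0, 0, 0], [0, 0, -90, 0, 0, 0], [0, 0, -130, 0, 0, 0]]])

```text
clock: 7.5
position: [551.6, -208.2, 166.8]
tool_rot: [-0.001, 0.846, 0.533, -0.001]
wrist_force: [0.8, -1.2, 1.6]
finger_gap: 56.9
grasp_force: 0.0
```

Request:
play_rows(plan=[[[0, 0, -20, 0, 0, 0], [0, 0, -40, 0, 0, 0], [0, 0, -40, 0, 0, 0]]])

```text
clock: 7.75
position: [555.1, -209.1, 211.0]
tool_rot: [0.003, 0.846, 0.533, 0.003]
wrist_force: [0.0, -0.8, 0.4]
finger_gap: 57.1
grasp_force: 0.0
```

```bash
python3 - <<'E'
from h import *
c=env.capture("scene");s=env.sense();print(s["clock"],s["position"],s["finger_gap"])
a=cv2.resize(c["color"][125:225,215:325,::-1],(660,600),interpolation=cv2.INTER_CUBIC)
cv2.imwrite("pics/c.png",a)
o=np.array([547,-220,0.]);ex=np.array([.899,-.437,0]);ey=np.array([.437,.899,0])
f=lambda x,y,z:o+x*ex+y*ey+[0,0,z]
for p in (f(0,112,41.5),f(0,-88,41.5),f(0,12,62)): print(((proj(c,p)-[215,125]+.5)*6).round().tolist())
np.savez("scene1.npz",**c);t=env.capture("top");np.savez("top1.npz",**t)
r=[]
for q,w in((c,(290,330,145,175)),(t,(315,355,215,245))):
    m=masks(q)["red"];z=np.zeros_like(m);z[w[2]:w[3],w[0]:w[1]]=1;P=np.argwhere(m&z)[:,::-1];r.append(P.mean(0));print(len(P),P.mean(0))
print(two(c,r[0],t,r[1]))
E
```

```text
7.8 [ 553.95346875 -208.87850146  208.45956396] 57.08690552505273
[[187.0, 383.0]]
[[427.0, 312.0]]
[[312.0, 322.0]]
8 [309.875 160.875]
25 [333.92 228.2 ]
(array([ 442.03086327, -384.49530205,  103.68619241]), np.float64(2.8053261827025286))
```

View pics/c.png

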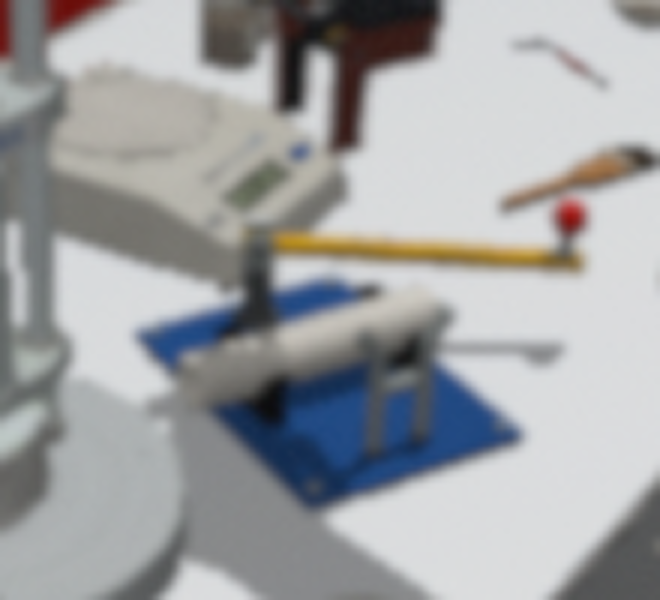

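The tube is seated: its ends project at (187,383) and (427,312) and show at about (190,380) and (425,305). Next is the latch bar.

```bash
cat > arc.py <<'E'
import numpy as np
def tcp(s,t,yaw=None,piv=(632,-262),ax=154.1):
    a=np.radians(ax)+s;r=225*np.cos(t)-36*np.sin(t);z=74+225*np.sin(t)+36*np.cos(t)-19
    return (piv[0]+r*np.cos(a),piv[1]+r*np.sin(a),z,np.degrees(a)-180)
E
python3 - <<'E'
from pl import *;from arc import *
print(tcp(1.022,-.03))
plan((552.1,-208.9,205.7,64.5),[(500,-295,190,45),(442,-384,150,32.7),(442,-384,85,32.7)])
E
```

```text
(np.float64(441.74348865108504), np.float64(-383.9376297910352), np.float64(84.23481366940203), np.float64(32.65628666237012))
[-100, -10, 16, 20] rows 2.8
[-104, 23, 40, 12] rows 2.7
[0, 0, 65, 0] rows 1.6
end [ 442.  -384.2   84.7   32.5]
```

Request:
play_rows(plan=[[[-20, -2, 3, 0, 0, 4], [-40, -4, 6, 0, 0, 8], [-60, -6, 10, 0, 0, 12], [-80, -8, 13, 0, 0, 16], [-100, -10, 16, 0, 0, 20]]], fingers=-1)

```text
clock: 8.27
position: [498.7, -294.7, 187.7]
tool_rot: [-0.001, 0.926, 0.377, -0.001]
wrist_force: [0.3, 0.3, -0.5]
finger_gap: 86.0
grasp_force: 0.0
```

Request:
play_rows(plan=[[[-25, 6, 10, 0, 0, 3], [-55, 12, 20, 0, 0, 6], [-80, 18, 30, 0, 0, 9], [-98, 22, 38, 0, 0, 12], [-104, 23, 40, 0, 0, 12]]])

```text
clock: 8.68
position: [438.5, -385.8, 146.9]
tool_rot: [-0.001, 0.961, 0.276, -0.002]
wrist_force: [-0.9, 0.1, 0.1]
finger_gap: 87.8
grasp_force: 0.0
```

Request:
play_rows(plan=[[[0, 0, 0, 0, 0, 0], [0, 0, 15, 0, 0, 0], [0, 0, 35, 0, 0, 0], [0, 0, 55, 0, 0, 0], [0, 0, 65, 0, 0, 0]]])

```text
clock: 9.1
position: [443.2, -381.0, 83.0]
tool_rot: [-0.001, 0.96, 0.281, -0.0]
wrist_force: [0.3, -0.2, 0.8]
finger_gap: 88.0
grasp_force: 0.0
```

Request:
play_rows(plan=[[[0, 0, 0, 0, 0, 0], [0, 0, 0, 0, 0, 0]]])

```text
clock: 9.27
position: [443.2, -382.6, 84.8]
tool_rot: [-0.0, 0.96, 0.28, 0.0]
wrist_force: [-0.0, -1.4, 0.5]
finger_gap: 87.8
grasp_force: 0.0
```

```bash
python3 - <<'E'
from h import *
s=env.sense();print(s["clock"],s["position"],s["finger_gap"],s["wrist_force"])
r=[]
for n,w in(("scene",(290,330,145,175)),):
    c=env.capture(n);a=cv2.resize(c["color"][110:190,265:365,::-1],(750,600),interpolation=cv2.INTER_CUBIC);cv2.imwrite("pics/d.png",a)
E
```

```text
9.2667 [ 443.20564035 -382.63144526   84.84344114] 87.82869667203049 [-0.03604172 -1.36158485  0.45167024]
```

View pics/d.png

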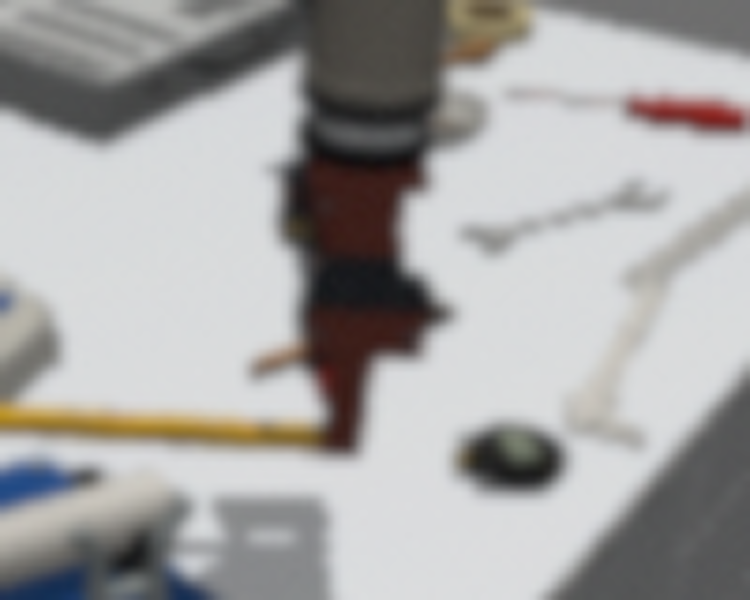

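The near finger hides the knob, with only a red edge showing at (325,380); the bar runs in between the fingers. I'll close gently.

Request:
play_rows(plan=[[[0, 0, 0, 0, 0, 0], [0, 0, 0, 0, 0, 0], [0, 0, 0, 0, 0, 0], [0, 0, 0, 0, 0, 0], [0, 0, 0, 0, 0, 0]]], fingers=1, newtons=15)

```text
clock: 9.73
position: [442.4, -383.9, 85.0]
tool_rot: [0.0, 0.96, 0.279, 0.0]
wrist_force: [0.2, 0.3, -0.2]
finger_gap: 58.2
grasp_force: 0.0
```

Request:
play_rows(plan=[[[0, 0, 0, 0, 0, 0], [0, 0, 0, 0, 0, 0], [0, 0, 0, 0, 0, 0], [0, 0, 0, 0, 0, 0], [0, 0, 0, 0, 0, 0]]])

```text
clock: 10.15
position: [442.3, -383.7, 84.6]
tool_rot: [-0.0, 0.96, 0.279, -0.0]
wrist_force: [0.4, 0.3, 0.7]
finger_gap: 27.0
grasp_force: 15.0
```

```bash
python3 - <<'E'
from pl import *;from arc import *
plan((442,-384.2,84.7,32.5),[tcp(1.022,.1),tcp(1.022,.25),tcp(1.022,.4)]+[tcp(s,.4) for s in(.77,.51,.25,0)])
E
```

```text
[6, 0, -29, 0] rows 0.7
[11, 0, -32, 0] rows 0.8
[16, 0, -30, 0] rows 0.8
[6, -49, 0, 14] rows 2.0
[6, -49, 0, 15] rows 2.1
[7, -50, 0, 15] rows 2.1
[6, -48, 0, 14] rows 2.0
end [ 458.1 -177.4  175.7  -25.5]
```

Request:
play_rows(plan=[[[1, 0, -6, 0, 0, 0], [2, 0, -12, 0, 0, 0], [4, 0, -18, 0, 0, 0], [5, 0, -24, 0, 0, 0], [6, 0, -29, 0, 0, 0]]])

```text
clock: 10.57
position: [447.4, -380.5, 114.5]
tool_rot: [0.0, 0.96, 0.279, 0.0]
wrist_force: [-0.3, -0.1, -1.4]
finger_gap: 26.9
grasp_force: 15.0
```

Request:
play_rows(plan=[[[2, 0, -6, 0, 0, 0], [4, 0, -13, 0, 0, 0], [6, 0, -19, 0, 0, 0], [9, 0, -26, 0, 0, 0], [11, 0, -32, 0, 0, 0]]])

```text
clock: 10.98
position: [457.1, -374.4, 146.5]
tool_rot: [0.0, 0.96, 0.28, 0.0]
wrist_force: [-0.3, -0.0, -0.9]
finger_gap: 27.1
grasp_force: 15.0
```

Request:
play_rows(plan=[[[3, 0, -6, 0, 0, 0], [6, 0, -12, 0, 0, 0], [9, 0, -18, 0, 0, 0], [13, 0, -24, 0, 0, 0], [16, 0, -30, 0, 0, 0]]])

```text
clock: 11.4
position: [470.5, -365.7, 176.3]
tool_rot: [0.0, 0.96, 0.279, 0.0]
wrist_force: [-0.3, -0.2, -1.4]
finger_gap: 27.1
grasp_force: 15.0
```

```bash
python3 - <<'E'
from h import *
c=env.capture("scene");s=env.sense();print(s["clock"],s["position"],s["finger_gap"],s["wrist_force"])
y=np.argwhere(masks(c)["yel"][120:185,240:325])[:,::-1]+[240,120];print(len(y),y[y[:,0].argmin()],y[y[:,0].argmax()])
from arc import tcp
for t in(0,.4):
    q=np.array(tcp(1.022,t)[:3]);p=np.array([632,-262,74]);
    a=np.radians(154.1)+1.022
    print(t,proj(c,[p+np.array([np.cos(a)*np.cos(t),np.sin(a)*np.cos(t),np.sin(t)])*l for l in(20,180)]).round().tolist())
E
```

```text
11.45 [ 471.62023751 -365.68283041  177.56622056] 26.67781814635064 [-2.12785521 -1.40026185  1.2284573 ]
19 [262 163] [304 150]
0 [[262.0, 165.0], [298.0, 166.0]]
0.4 [[262.0, 164.0], [297.0, 152.0]]
```

Bar is tilted to about 0.4 rad, as modelled. Swinging it over.

Request:
play_rows(plan=[[[1, -10, 0, 0, 0, 3], [2, -20, 0, 0, 0, 6], [4, -30, 0, 0, 0, 9], [5, -40, 0, 0, 0, 12], [6, -49, 0, 0, 0, 14]]])

```text
clock: 11.87
position: [449.3, -320.8, 175.8]
tool_rot: [0.0, 0.987, 0.159, 0.001]
wrist_force: [3.3, -0.6, -3.3]
finger_gap: 27.1
grasp_force: 15.0
```

Request:
play_rows(plan=[[[1, -10, 0, 0, 0, 3], [2, -20, 0, 0, 0, 6], [4, -30, 0, 0, 0, 9], [5, -40, 0, 0, 0, 12], [6, -49, 0, 0, 0, 15]]])

```text
clock: 12.28
position: [440.5, -272.0, 175.9]
tool_rot: [0.0, 1.0, 0.029, 0.001]
wrist_force: [5.4, 0.1, -5.5]
finger_gap: 26.8
grasp_force: 15.0
```

Request:
play_rows(plan=[[[1, -10, 0, 0, 0, 3], [3, -20, 0, 0, 0, 6], [4, -30, 0, 0, 0, 9], [6, -40, 0, 0, 0, 12], [7, -50, 0, 0, 0, 15]]])

```text
clock: 12.7
position: [444.7, -222.0, 176.0]
tool_rot: [-0.0, 0.995, -0.102, 0.002]
wrist_force: [7.0, -2.1, -6.5]
finger_gap: 26.8
grasp_force: 15.0
```

Request:
play_rows(plan=[[[1, -10, 0, 0, 0, 3], [2, -20, 0, 0, 0, 6], [4, -30, 0, 0, 0, 9], [5, -40, 0, 0, 0, 12], [6, -48, 0, 0, 0, 14]]])

```text
clock: 13.12
position: [461.0, -176.3, 176.2]
tool_rot: [-0.0, 0.975, -0.222, 0.002]
wrist_force: [6.8, -3.9, -6.6]
finger_gap: 26.9
grasp_force: 15.0
```

Request:
play_rows(plan=[[[0, 0, 0, 0, 0, 0], [0, 0, 0, 0, 0, 0]]])

```text
clock: 13.28
position: [460.9, -176.3, 176.2]
tool_rot: [-0.0, 0.975, -0.22, 0.002]
wrist_force: [5.6, -1.6, -4.8]
finger_gap: 27.3
grasp_force: 15.0
```

```bash
python3 - <<'E'
from h import *
c=env.capture("scene");s=env.sense();print(s["clock"],s["position"],s["finger_gap"],s["wrist_force"],s["joints"])
a=cv2.resize(c["color"][115:215,215:325,::-1],(660,600),interpolation=cv2.INTER_CUBIC);cv2.imwrite("pics/e.png",a)
from pl import *;from arc import *
plan((458.1,-177.4,175.7,-25.5),[tcp(0,.25),tcp(0,.12),tcp(0,0.03)])
E
```

```text
13.3333 [ 460.77504572 -176.48604331  176.13591855] 26.7785918470975 [ 4.91949614 -2.93229645 -5.0362476 ] [ 0.3283915   0.2367002  -0.10231972  2.02673877  0.03056472  0.87537837
 -1.80593136]
[-16, 0, 30, 0] rows 0.8
[-10, 0, 28, 0] rows 0.7
[-4, 0, 20, 0] rows 0.5
end [ 431.  -164.5   97.7  -25.5]
```

View pics/e.png

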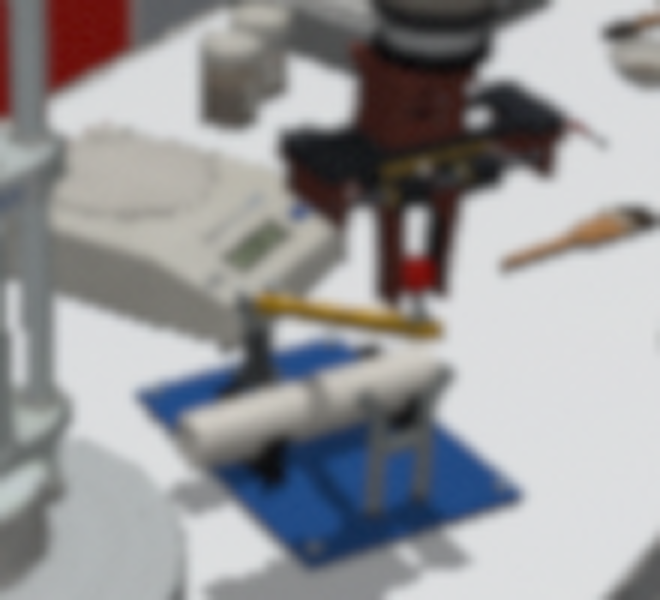

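The held bar runs from (258,300) to (440,330), above and between the fork tips at (370,395) and (443,372). I'll lower it along the arc.

Request:
play_rows(plan=[[[-2, 0, 6, 0, 0, 0], [-5, 0, 12, 0, 0, 0], [-8, 0, 18, 0, 0, 0], [-11, 0, 24, 0, 0, 0], [-14, 0, 30, 0, 0, 0]]])

```text
clock: 13.75
position: [445.7, -170.8, 144.9]
tool_rot: [-0.0, 0.975, -0.221, 0.0]
wrist_force: [2.0, -1.4, -2.1]
finger_gap: 27.3
grasp_force: 15.0
```

Request:
play_rows(plan=[[[-2, 0, 6, 0, 0, 0], [-4, 0, 12, 0, 0, 0], [-6, 0, 17, 0, 0, 0], [-8, 0, 22, 0, 0, 0], [-9, 0, 28, 0, 0, 0]]])

```text
clock: 14.17
position: [437.1, -166.8, 117.1]
tool_rot: [-0.0, 0.975, -0.221, -0.001]
wrist_force: [-3.3, 2.1, 0.4]
finger_gap: 26.7
grasp_force: 15.0
```

```bash
python3 - <<'E'
from h import *
c=env.capture("scene");s=env.sense();print(s["clock"],s["position"],s["finger_gap"],s["wrist_force"])
o=np.array([547,-220,0.]);ex=np.array([.899,-.437,0]);ey=np.array([.437,.899,0]);p=np.array(s["position"])-o
print("carrier frame",p@ex,p@ey, "swivel",-(p@ey)/(95-p@ex))
E
```

```text
14.2167 [ 436.79279267 -166.68559661  116.15468427] 27.041167752075175 [-0.6676983   0.33772978 -1.92984796]
carrier frame -122.3746736678535 -0.23090095200151992 swivel 0.0010622256406665593
```

Request:
play_rows(plan=[[[-1, 0, 5, 0, 0, 0], [-2, 0, 10, 0, 0, 0], [-3, 0, 14, 0, 0, 0], [-3, 0, 18, 0, 0, 0], [-4, 0, 22, 0, 0, 0]]])

```text
clock: 14.63
position: [433.2, -164.9, 94.9]
tool_rot: [-0.0, 0.975, -0.221, -0.001]
wrist_force: [-3.6, 2.1, -0.3]
finger_gap: 27.2
grasp_force: 15.0
```

Request:
play_rows(plan=[[[0, 0, 2, 0, 0, 0], [0, 0, 3, 0, 0, 0]]])

```text
clock: 14.8
position: [433.0, -164.8, 92.1]
tool_rot: [-0.0, 0.975, -0.221, -0.001]
wrist_force: [-7.9, 3.7, 8.9]
finger_gap: 27.1
grasp_force: 15.0
```

Bar has bottomed in the notch. Releasing.

Request:
play_rows(plan=[[[0, 0, 0, 0, 0, 0], [0, 0, 0, 0, 0, 0], [0, 0, 0, 0, 0, 0], [0, 0, 0, 0, 0, 0], [0, 0, 0, 0, 0, 0]]], fingers=-0.6)

```text
clock: 15.22
position: [434.9, -165.5, 93.0]
tool_rot: [0.0, 0.975, -0.221, 0.001]
wrist_force: [-0.3, 0.1, -0.5]
finger_gap: 56.7
grasp_force: 0.0
```

Request:
play_rows(plan=[[[0, 0, -5, 0, 0, 0], [0, 0, -20, 0, 0, 0], [0, 0, -45, 0, 0, 0], [0, 0, -75, 0, 0, 0], [0, 0, -110, 0, 0, 0]]])

```text
clock: 15.63
position: [433.2, -165.0, 203.3]
tool_rot: [-0.0, 0.975, -0.221, -0.001]
wrist_force: [-0.0, -0.5, -0.2]
finger_gap: 70.3
grasp_force: 0.0
```

Request:
play_rows(plan=[[[0, 0, -20, 0, 0, 0], [0, 0, -30, 0, 0, 0], [0, 0, -30, 0, 0, 0], [0, 0, -30, 0, 0, 0], [0, 0, -30, 0, 0, 0]]])

```text
clock: 16.05
position: [433.2, -165.0, 231.1]
tool_rot: [-0.0, 0.975, -0.221, -0.001]
wrist_force: [-0.0, 0.4, -0.0]
finger_gap: 70.4
grasp_force: 0.0
```

```bash
python3 - <<'E'
from h import *
c=env.capture("scene");s=env.sense();print(s["clock"],s["position"],s["finger_gap"],s["wrist_force"])
a=cv2.resize(c["color"][125:225,215:325,::-1],(660,600),interpolation=cv2.INTER_CUBIC);cv2.imwrite("pics/f.png",a)
o=np.array([547,-220,0.]);ex=np.array([.899,-.437,0]);ey=np.array([.437,.899,0])
f=lambda x,y,z:o+x*ex+y*ey+[0,0,z]
for p in (f(-130,0,110),f(-95,0,74),f(95,0,74)): print(((proj(c,p)-[215,125]+.5)*6).round().tolist())
E
```

```text
16.1 [ 433.1167125  -164.97948167  230.98178685] 70.56710495582124 [-0.67774464  0.01688363 -0.09738954]
[[435.0, 348.0]]
[[402.0, 368.0]]
[[258.0, 244.0]]
```

View pics/f.png

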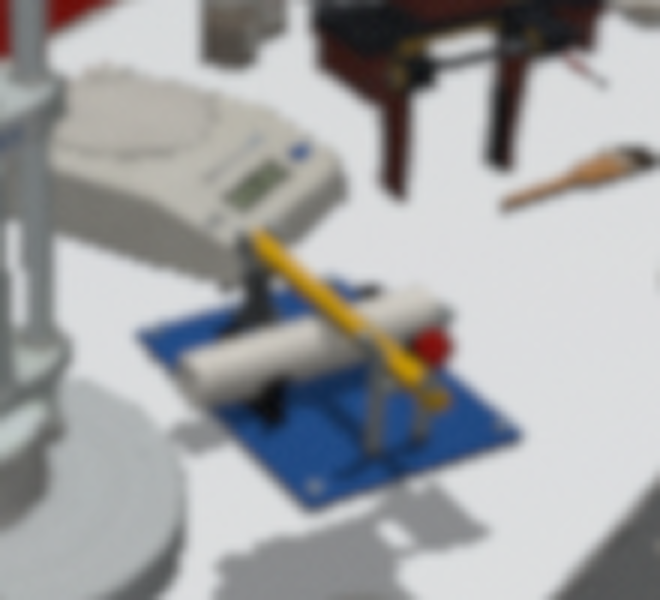

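The knob sits at (434,348) against a predicted (435,348), so the bar is level between the prongs and the tube is in its saddles. Handing in.

```bash
python3 -c "
from plant import env
print(env.sign_off())"
```

```text
the job is handed in; nothing more can be done
None
```

The tube is lying in both saddles and the latch bar is level in the fork, both released. I handed the job in at about 16 s. The last camera check matched the expected latched position; the sign-off gave no verdict.

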